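Press the label roller into its V-blocks

TASK

The rubber label roller has to be checked on the V-blocks. Lift it off its wooden rest, seat it in the middle of the pair of V-blocks so that it lies on both sloping sides, and let go; then balance the flat steel pressure pad, plate down and lined up with the roller, on the middle of the roller's round top and let go so that it rests there nearly level on its own. Last, push straight down on the pad with about 10 N and finish while still pushing, holding the roller pressed onto both sides of the V with the pad level; leave the jar, lid and rolls alone.

Things in the scene. Friction and masses are not known exactly. Their poses are not given: they have to be found in the camera images.
- vblock: Fixture fixed on the riser's deck (plywood board 430 x 920 mm, top 135 mm above the table): dark plate 136 x 74 x 8 mm with two grey steel 90-degree V-blocks, open upward, V along x. Origin: centre of the plate's underside, z up. Each block covers |x| 33 to 58 mm; fingers can go down in the 66 mm gap between them to the plate top (8 mm). Position and yaw vary.
- vblock_seat (a point): The point 46.4 mm above the fixture's origin where the roller's centre lies when fully seated; its x axis is the V's direction.
- vee_left: The sloping steel sides at +y of the fixture (of both V-blocks); same origin and axes as the fixture. They rise from the V's bottom, 11 mm above the origin, to 38 mm above it at |y| = 27 mm; backs at |y| = 33 mm.
- vee_right: The sloping steel sides at -y of the fixture, the mirror image of the left ones; same origin and axes as the fixture.
- roller: Loose dark rubber label roller (rigid), about 0.25 kg: barrel diameter 50 mm, 124 mm long, with a steel stub axle of diameter 16 mm sticking out 12 mm at each end (148 mm over all). Origin at its centre, x along its axis; the turn about its own axis means nothing. It starts lying on the wooden rest.
- roller_center (a point): Centre of the roller, half-way along and on its axis; x along the axis. Grasp here across the barrel (50 mm). 32 mm above the riser's deck at the start.
- roller_rest: Fixed wooden rest on the deck: plate 124 x 60 x 6 mm with low ridges (12 mm above the deck, |y| up to 20 mm) under each end of the roller, |x| 35 to 59 mm; between them fingers can go down to the plate top (6 mm). Origin: centre of its underside; x along the roller. It and the pad may swap sides.
- pad: Loose pressure pad, about 0.2 kg: flat steel plate 70 (x) x 50 (y) x 8 mm with an upright grey grip rib on it, 44 (x) x 14 (y) mm, 32 mm high. Origin: centre of the underside, z up; 40 mm high in all. Its weight is low: it balances if its middle is within a few mm of the roller's crest. Starts plate down on the deck.
- pad_grip (a point): In the pad's grip rib, 30 mm above the underside of the plate (10 mm below the rib's top, 22 mm above the plate's top); the rib is grasped across y, 14 mm wide.
- jar: Bystander: filled glass jar with a white lid, 74 mm diameter, 113 mm high, at the back of the deck; origin under its centre.
- tape_roll: Bystander: roll of packing tape lying flat, 68 mm diameter, 24 mm high; origin under its centre.
- label_roll: Bystander: roll of white labels standing flat, 60 mm diameter, 38 mm high; origin under its centre.
- spare_lid: Bystander: white spare jar lid, 70 mm diameter, 14 mm high; origin under its centre.
Mind the look-alikes: they are no part of the job. What is shaped like the roller but blue is not meant.

How it is judged:
By the outcome, as a careful person would: the job done as asked, in the order asked, and still so for the second after the job is handed in, while the arm keeps its last pose, push and grip.
It also fails if it takes over 69 s, if anything falls off the work surface, if the arm or the gripper's body presses on something with over 40 N, if the wrist force passes 120 N, or if a joint passes its speed limit or range.

ROBOT

A 6-joint arm with a two-finger parallel gripper is mounted at the origin on the work surface; the furniture and walls round the work are solid. World frame = base frame: x ahead of the robot, y to its left, z up, the work surface at z = 0. Lengths are in m, angles in rad, forces in N, time in s.
With the tool pointing down it reaches from about 0.25 to 0.725 m from the base axis. Payload 4 kg.
Tool frame: the origin (TCP) lies where the fingers leave the gripper's body, on its centre line; the fingertips stand 73 mm ahead of it and the grasp point (between the pads) lies 54 mm ahead of it (bot.tips_ahead is the z of the fingertips in the tool frame, in m); z points along the fingers, y is the direction in which the jaws open and shut (so a half turn about z gives the same grasp; the last joint's range is limited). The gripper opens to 85 mm and grips with 20 to 120 N. Pads are 22 mm wide; open, the fingers measure 114 mm over their backs; the gripper's body (76 mm by 85 mm) begins 54 mm behind the grasp point. The pads swing forward as they close: fully open they stand 13 mm farther back than shut.
Start: joints at [1.171, 0.241, 0.005, 1.335, 0, 1.571], TCP at [0.195, 0.461, 0.304] pointing down, gripper open.
Joint ranges: [-2.72, 2.72], [-1.05, 1.87], [-1.09, 1.28], [-1.99, 2.15], [-1.42, 1.44], [-3.14, 3.14]. Speed limits (rad/s): [2.79, 2.79, 3.14, 3.14, 3.14, 3.14].

INTERFACE

Orientations are given as a unit quaternion [x, y, z, w].
In Python, from workcell import readout, camera, get_calibration, order, bot gives the robot as it stands.
- The arm moves only by the tool send_rows, never from a script. Its argument "moves" is a list of rows, each a list of 3 entries, a list of its own where there are three numbers: the shift along the tool's x, y, z in mm, then the turn, a rotation vector about the tool's x, y, z in rad, then the finger opening in mm, from 0 to 85.4. In form: [[[dx, dy, dz], [ax, ay, az], grip], ...]. A call has 1 to 12 rows; each row is the pose to reach, as a shift and turn from the pose measured when the call began, along the tool's axes at that moment; what a row does not reach only later rows make up. A row lasts 1/12 s, in which the tool goes at most 41.7 mm and 7.16 degrees, less where a joint would pass 70% of its speed; a pose out of reach is approached as far as the arm can. A call with a gripper value outside its range is refused whole. The fingers move at their own pace and stop on an object; the grip force is fixed at half the most. Time passes only in rows, so rows that repeat a pose let the fingers close. It gives the time, the measured TCP pose, the force and the opening at its end, in the units of the state.
- readout.get_obs(): the state, without advancing time (a new reading comes with each control period).
- camera(name): name is "scene" or "side" or "wrist"; returns the picture (480x640x3 uint8, red, green, blue); there is no depth.
- get_calibration(name): a dict with "fx", "fy", "cx", "cy" (pixels), "k1" (the pictures are not rectified: a ray, as slopes to the right and down, at radius r is drawn at 1 + k1 r^2 times it, then the intrinsics apply), "R" (3x3) and "t" (3): a world point X has camera coordinates R X + t. Camera axes: x right, y down, z forward; pixel columns grow to the right and rows downward; lengths in m; the calibration is good to about 2 mm. A picture is of the moment at which its call begins: read the wrist's pose just before it. get_calibration takes no time and is no camera call; for the wrist camera it gives the pose at the moment of the call.
- order.job_done(): hands the job in, once; it reports no verdict.
The state is a dict: "clock": time; "joint_pos": joint angles; "joint_vel": joint speeds; "tau": joint torques, N m; "eef_pos": TCP position; "tool_rot": TCP orientation; "ft_force": force on the tool from outside, world axes, zero at the start; "ft_torque": the same for the moment, N m; "grip_width": finger opening in m.
Only numpy, scipy, OpenCV 4.12 (cv2) and the standard library are available. Lean on these libraries where they do the work, as an engineer would, in place of code of your own. Each camera call takes 0.05 s, during which the arm holds its last target. There are 200 camera calls.

## Working session

There is one attempt and no reset: what is moved stays moved. The work goes in short steps, Python scripts to look and compute and a tool call to move; the robot and the scene stay as the last step left them, time stands still between calls to the robot, and variables do not carry over. Pictures are saved under pics/ and viewed, about 8 in all and at most 12, crops included, and the job is handed in when it is done.

Besides the shell and the picture viewer there is one more tool, called after "Emit:" in YAML: its name, and indented under it one key for each argument. send_rows: Moves the arm, as the interface text tells. Its arguments: {"type":"object","properties":{"moves":{"type":"array","items":{"type":"array"}}},"required":["moves"]}

```bash
ls; mkdir -p pics
python3 - <<'E'
from workcell import readout,camera,get_calibration,bot
import cv2,numpy as np
print(readout.get_obs()); print([a for a in dir(bot) if a[0]!='_'])
for n in("scene","side"):
    im=camera(n); cv2.imwrite(f"pics/{n}0.png",im[:,:,::-1]); print(n,get_calibration(n))
im=camera("wrist");cv2.imwrite("pics/wrist0.png",im[:,:,::-1]);print(get_calibration("wrist"))
E
```

```text
pics
{'clock': 0.0, 'joint_pos': array([1.17102386e+00, 2.41402199e-01, 3.70478270e-03, 1.33520250e+00,
       2.27539338e-05, 1.57080569e+00]), 'joint_vel': array([-4.12648918e-04,  3.03654591e-05,  1.18419425e-03, -2.94442733e-04,
        2.67799471e-04,  3.95448859e-04]), 'tau': array([-7.69886101e-04, -3.72320652e+01,  2.52406454e+01,  1.70369918e-02,
        1.80935713e-04, -7.91960332e-06]), 'eef_pos': array([0.19440877, 0.46012534, 0.30301077]), 'tool_rot': array([ 1.98562323e-01,  9.80087699e-01, -1.02859632e-03, -2.19988033e-04]), 'ft_force': array([-0.07728165,  0.34188634, -0.03132571]), 'ft_torque': array([-0.00325079,  0.0070385 , -0.0421203 ]), 'grip_width': 0.08526846160423694}
['Unreachable', 'tips_ahead']
scene {'fx': 620.9359791719436, 'fy': 620.9359791719436, 'cx': 325.20414804598585, 'cy': 242.30035298697504, 'k1': -0.118647169198339, 'R': array([[ 0.8342491 , -0.55101166, -0.02036154],
       [-0.26222236, -0.36398695, -0.89372979],
       [ 0.4850442 ,  0.75093252, -0.44814336]]), 't': array([-0.42179201,  0.36648872,  1.20165774])}
side {'fx': 474.40786147564455, 'fy': 474.40786147564455, 'cx': 332.8272802660124, 'cy': 243.43287818331302, 'k1': -0.06395045789930429, 'R': array([[ 0.35369666, -0.93528505,  0.01185526],
       [-0.56208096, -0.22265879, -0.79654758],
       [ 0.74763873,  0.2750726 , -0.60445959]]), 't': array([-0.06503704,  0.49743484,  0.7944149 ])}
{'fx': 364.2563823391752, 'fy': 364.2563823391752, 'cx': 320.4171533675261, 'cy': 240.00604751709966, 'k1': 0.013195605194966811, 'R': array([[ 0.38812513,  0.92160559, -0.00141859],
       [ 0.89019913, -0.3744993 ,  0.2594143 ],
       [ 0.23854641, -0.10194804, -0.96576509]]), 't': array([-0.50150946, -0.03405261,  0.3776272 ])}
```

View pics/scene0.png

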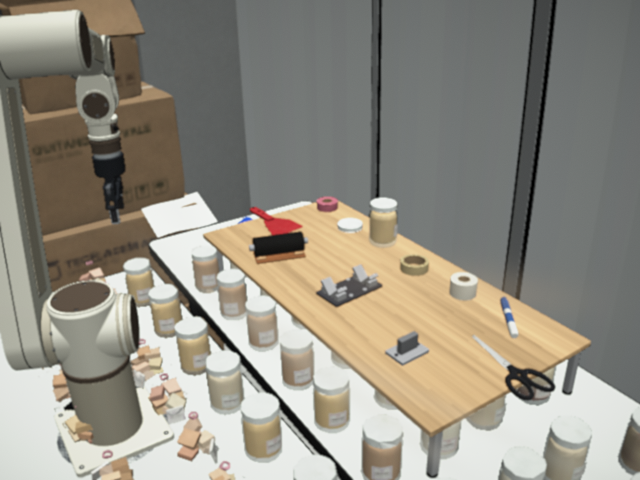

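View pics/side0.png

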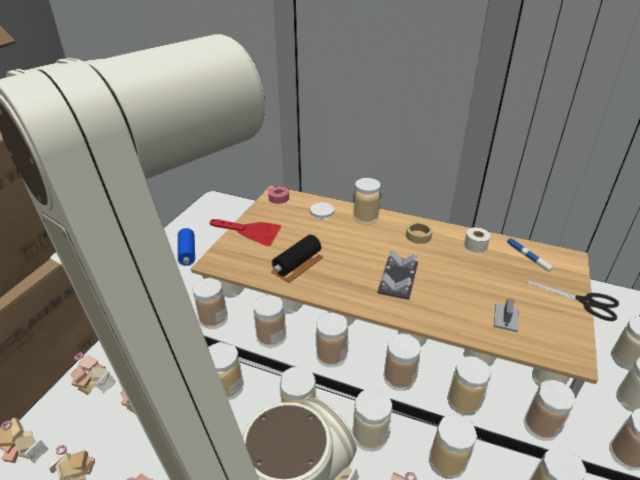

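The scene view shows the black roller at (278,245), the V-blocks at (350,287) and the pad at (406,347). In the side view they are at (298,256), (399,274) and (507,314). The blue look-alike is at side (186,246).

```bash
cat > h.py <<'E'
import numpy as np,cv2
from scipy.spatial.transform import Rotation as Ro
from workcell import readout,camera,get_calibration,order,bot
def ray(c,px):
    K=np.array([[c['fx'],0,c['cx']],[0,c['fy'],c['cy']],[0,0,1]])
    p=cv2.undistortPoints(np.array(px,float).reshape(-1,1,2),K,np.array([c['k1'],0,0,0.]))[:,0]
    d=np.c_[p,np.ones(len(p))]@np.array(c['R']); o=-np.array(c['R']).T@c['t']
    return o,d/np.linalg.norm(d,axis=1)[:,None]
def plane(c,px,z):
    o,d=ray(c,px); return o+d*((z-o[2])/d[:,2])[:,None]
def tri(c1,p1,c2,p2):
    A=np.zeros((3,3));b=np.zeros(3)
    for c,p in((c1,p1),(c2,p2)):
        o,d=ray(c,[p]);M=np.eye(3)-np.outer(d[0],d[0]);A+=M;b+=M@o
    return np.linalg.solve(A,b)
def pose():
    s=readout.get_obs();return np.array(s['eef_pos']),Ro.from_quat(s['tool_rot'])
def go(xyz,yaw):
    """shift (tool mm) and rotvec to tool-down pose with tool y along yaw (mod pi)"""
    p,R=pose(); best=None
    for k in(0,np.pi):
        y=np.array([np.cos(yaw+k),np.sin(yaw+k),0]);z=np.array([0,0,-1.]);x=np.cross(y,z)
        T=Ro.from_matrix(np.c_[x,y,z]);rv=(R.inv()*T).as_rotvec()
        if best is None or np.linalg.norm(rv)<np.linalg.norm(best):best=rv
    sh=R.inv().apply(np.array(xyz)-p)*1000
    print("shift",sh.round(1),"turn",best.round(4),"pos",p.round(4),"deg",np.degrees(np.linalg.norm(best)).round(1))
E
python3 - <<'E'
from h import *
a,b=get_calibration("scene"),get_calibration("side")
for n,p,q,z in(("roller",(278,245),(298,256),.167),("vb",(350,287),(399,274),.15),("pad",(406,347),(507,314),.145)):
    print(n,tri(a,p,b,q),plane(a,[p],z),plane(b,[q],z))
print(plane(b,[(281,268),(317,242)],.167),plane(b,[(204,279),(590,352),(588,264),(256,196)],.135))
c=get_calibration("wrist");p,R=pose()
Rc=np.array(c['R']);o=-Rc.T@c['t']; print("cam in tool",R.inv().apply(o-p),"\n",R.inv().as_matrix()@Rc.T)
go([.45,.15,.4],0)
E
```

```text
roller [0.51181717 0.21539799 0.16496107] [[0.50954388 0.21141854 0.167     ]] [[0.50992823 0.21443983 0.167     ]]
vb [ 0.56108703 -0.02287372  0.14323247] [[ 0.55350074 -0.03296993  0.15      ]] [[ 0.55432348 -0.02403389  0.15      ]]
pad [ 0.5121507  -0.27516668  0.14886148] [[ 0.51537973 -0.27139907  0.145     ]] [[ 0.5167383  -0.27573096  0.145     ]]
[[0.45484385 0.23291327 0.167     ]
 [0.57810578 0.19325496 0.167     ]] [[ 0.38529843  0.40227131  0.135     ]
 [ 0.47710792 -0.44877018  0.135     ]
 [ 0.7833138  -0.45902654  0.135     ]
 [ 0.76095389  0.46457034  0.135     ]]
cam in tool [ 0.06569825  0.00220262 -0.06962168] 
 [[ 1.21140427e-03 -9.65773350e-01 -2.59384598e-01]
 [ 9.99999247e-01  1.11843433e-03  5.06002644e-04]
 [-1.98579230e-04 -2.59385016e-01  9.65773977e-01]]
shift [-356.1 -186.5  -96.5] turn [-1.400e-03  1.000e-03  1.171e+00] pos [0.1945 0.4602 0.3032] deg 67.1
```

View pics/wrist0.png

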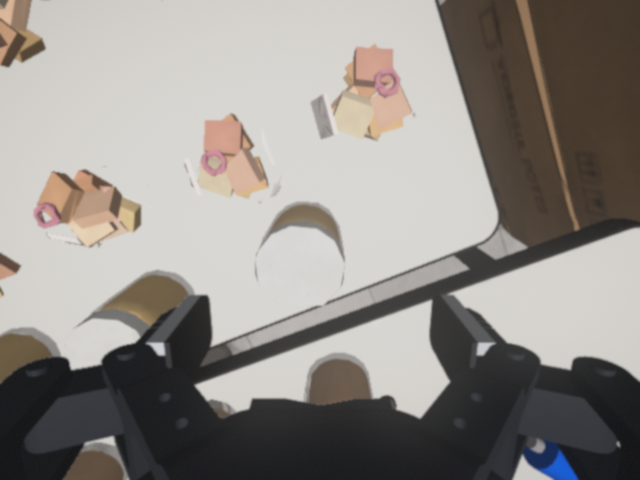

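Run:
```python
from h import *
go([.54,.205,.36],1.26)
```

```text
shift [-417.6 -100.7  -56.6] turn [-0.0016 -0.     -0.089 ] pos [0.1945 0.4602 0.3032] deg 5.1
```

Emit:
send_rows:
  moves:
    - [[-20,-5,-20],[0,0,0],85]
    - [[-55,-13,-40],[0,0,0],85]
    - [[-95,-23,-57],[0,0,-0.02],85]
    - [[-135,-33,-57],[0,0,-0.04],85]
    - [[-175,-42,-57],[0,0,-0.06],85]
    - [[-215,-52,-57],[0,0,-0.08],85]
    - [[-255,-62,-57],[0,0,-0.089],85]
    - [[-295,-71,-57],[0,0,-0.089],85]
    - [[-335,-81,-57],[0,0,-0.089],85]
    - [[-375,-91,-57],[0,0,-0.089],85]
    - [[-405,-98,-57],[0,0,-0.089],85]
    - [[-418,-101,-57],[0,0,-0.089],85]

```text
clock: 1.15
eef_pos: [0.543, 0.2015, 0.3592]
tool_rot: [0.157, 0.988, -0.001, -0.0]
ft_force: [-0.4, 0.5, 1.3]
grip_width: 0.085
```

Run:
```python
from h import *
c=get_calibration("wrist");im=camera("wrist");cv2.imwrite("pics/w1.png",im[:,:,::-1])
print(pose()[0],np.abs(readout.get_obs()['joint_vel']).max())
np.save('c1.npy',c,allow_pickle=True)
```

```text
[0.54349999 0.20123889 0.35897656] 0.060000662886630224
```

View pics/w1.png

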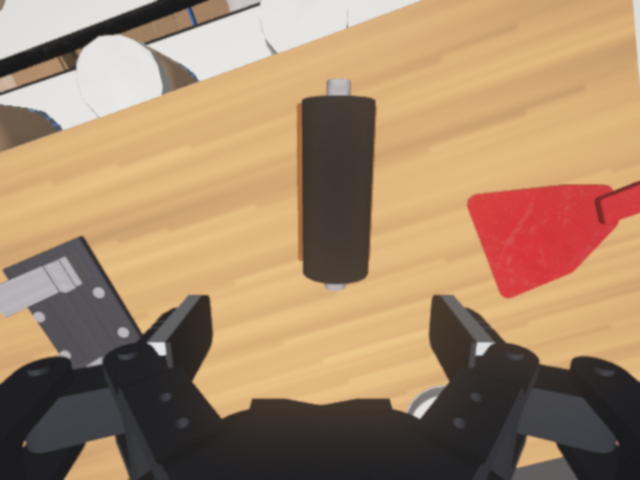

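The wrist view shows the roller barrel from about (303,98) to (370,280), with axle tips at (339,79) and (336,290).

Run:
```python
from h import *
c=np.load('c1.npy',allow_pickle=True).item()
im=cv2.imread('pics/w1.png')
m=((im.max(2)<75)).astype(np.uint8); m[:,:290]=0;m[:,390:]=0;m[:85]=0;m[295:]=0
n,l,st,_=cv2.connectedComponentsWithStats(m);k=1+st[1:,4].argmax();m=(l==k);print(st[k])
L=[];Rr=[]
for r in range(115,260,5):
    x=np.where(m[r])[0];L.append((x[0]-.5,r));Rr.append((x[-1]+.5,r))
print(L[0],Rr[0],L[-1],Rr[-1])
# tangent planes: axis plane bisects; camera centre o
o,dl=ray(c,L);_,dr=ray(c,Rr)
def nrm(d): return np.linalg.svd(d)[2][2]
nl,nr=nrm(dl),nrm(dr)
if nl@dr.mean(0)<0:nl=-nl
if nr@dl.mean(0)<0:nr=-nr
# axis: points with distance 25mm to both planes: nl.(X-o)=.025,nr.(X-o)=.025
u=np.cross(nl,nr);u/=np.linalg.norm(u)
A=np.array([nl,nr,u]);P=o+np.linalg.solve(A,[.025,.025,0])
print("axis dir",u,"yaw",np.arctan2(u[1],u[0]),"pt",P)
# bisector plane at z=.167
nb=nl-nr; 
a=P+u*0
E1=plane(c,[(339,79),(336,290)],.175);print(E1,np.linalg.norm(E1[0]-E1[1]))
for z in (.167,.192):
    e=plane(c,[(339,97),(336,283)],z);print(z,e.round(4).tolist(),np.linalg.norm(e[0]-e[1]))
ctr=E1.mean(0); print("axis at centre",P+u*((ctr-P)@u))
```

```text
[  303    97    71   185 11943]
(np.float64(302.5), 115) (np.float64(372.5), 115) (np.float64(303.5), 255) (np.float64(366.5), 255)
axis dir [-0.9491599   0.31288115  0.03465346] yaw 2.823169697586036 pt [0.47601199 0.23777954 0.15530052]
[[0.4477761  0.24689483 0.175     ]
 [0.5865718  0.2015151  0.175     ]] 0.14602591365211212
0.167 [[0.4574, 0.2443, 0.167], [0.5844, 0.2025, 0.167]] 0.1337052663547776
0.192 [[0.4597, 0.2424, 0.192], [0.5745, 0.2046, 0.192]] 0.12093885815061554
axis at centre [0.51647834 0.22444021 0.15382311]
```

Run:
```python
from h import *
go([.585,-.03,.36],1.4)
```

```text
shift [-111.3 -206.9   -0.3] turn [-0.0033 -0.     -0.1452] pos [0.5435 0.2012 0.359 ] deg 8.3
```

Emit:
send_rows:
  moves:
    - [[-12,-22,0],[0,0,0],85]
    - [[-30,-55,0],[0,0,-0.05],85]
    - [[-50,-92,0],[0,0,-0.1],85]
    - [[-70,-129,0],[0,0,-0.145],85]
    - [[-90,-166,0],[0,0,-0.145],85]
    - [[-105,-194,0],[0,0,-0.145],85]
    - [[-111,-207,0],[0,0,-0.145],85]
    - [[-111,-207,0],[0,0,-0.145],85]
    - [[-111,-207,0],[0,0,-0.145],85]

```text
clock: 1.95
eef_pos: [0.5843, -0.0297, 0.3594]
tool_rot: [0.086, 0.996, -0.001, -0.001]
ft_force: [-0.2, -0.2, -0.6]
grip_width: 0.085
```

Run:
```python
from h import *
c=get_calibration("wrist");im=camera("wrist");cv2.imwrite("pics/w2.png",im[:,:,::-1])
np.save('c2.npy',c,allow_pickle=True)
print(np.abs(readout.get_obs()['joint_vel']).max())
go([.545,-.275,.36],1.4)
```

```text
0.024818306479298707
shift [-3.000e+00 -2.493e+02  1.000e-01] turn [-0.0024 -0.0011  0.0006] pos [ 0.5843 -0.0288  0.3595] deg 0.2
```

View pics/w2.png

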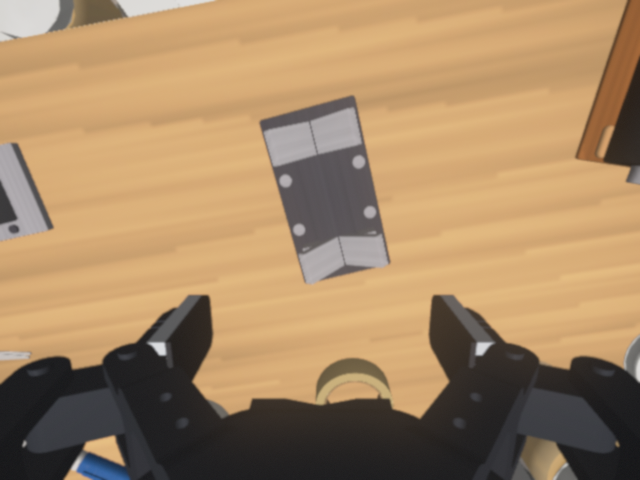

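The V-block plate has corners at (261,121) and (354,97). Its four screws are at (286,181), (359,162), (299,230) and (370,212), and the V's bottom runs from (310,121) to (345,265).

Run:
```python
from h import *
c=np.load('c2.npy',allow_pickle=True).item()
g=cv2.cvtColor(cv2.imread('pics/w2.png'),cv2.COLOR_BGR2GRAY).astype(float)
S=[]
for x,y in((286,181),(359,162),(299,230),(370,212)):
    w=np.clip(g[y-9:y+10,x-9:x+10]-115,0,None);w*=np.hypot(*np.mgrid[-9:10,-9:10])<8.5
    yy,xx=np.mgrid[y-9:y+10,x-9:x+10];S.append(((w*xx).sum()/w.sum(),(w*yy).sum()/w.sum()))
W=plane(c,S,.144);print(np.round(S,1).tolist(),W.round(4).tolist());print("ctr",W.mean(0))
a=lambda d:np.arctan2(d[1],d[0])
print("yaw",a(W[0]-W[2]),a(W[1]-W[3]),a(W[1]-W[0])+np.pi/2,a(W[3]-W[2])+np.pi/2,"sizes",np.linalg.norm(W[0]-W[2]),np.linalg.norm(W[1]-W[0]))
V=plane(c,[(310.3,121),(317.5,154),(338.6,237),(345,265)],.146);print("V",V.round(4).tolist(),a(V[0]-V[3]),a(V[1]-V[2]))
C=plane(c,[(261,121),(354,96.5)],.143);print("corners",C.round(4).tolist(),np.linalg.norm(C[0]-C[1]),a(C[1]-C[0])+np.pi/2)
m=C.mean(0);y=2.99
for y in (2.95,3.0,3.05):print(m-.068*np.array([np.cos(y),np.sin(y),0]))
```

```text
[[285.1, 180.4], [358.4, 161.4], [298.7, 229.3], [369.6, 211.6]] [[0.5437, -0.0486, 0.144], [0.5391, 0.0094, 0.144], [0.5838, -0.0455, 0.144], [0.5792, 0.0126, 0.144]]
ctr [ 0.56148163 -0.01802357  0.144     ]
yaw -3.062821714728282 -3.062255473803895 3.2209350128486154 3.220813014714981 sizes 0.04021296023237249 0.05825661561344155
V [[0.5041, -0.0216, 0.146], [0.5283, -0.0204, 0.146], [0.5951, -0.0149, 0.146], [0.6193, -0.0134, 0.146]] -3.0707653347187662 -3.0584797778708785
corners [[0.4977, -0.0579, 0.143], [0.4925, 0.013, 0.143]] 0.07111077114971742 3.2136901122289006
[ 0.56186695 -0.0354162   0.143     ]
[ 0.56243069 -0.03206362  0.143     ]
[ 0.56282616 -0.02868705  0.143     ]
```

Emit:
send_rows:
  moves:
    - [[0,-15,0],[0,0,0],85]
    - [[0,-45,0],[0,0,0],85]
    - [[0,-85,0],[0,0,0],85]
    - [[0,-125,0],[0,0,0],85]
    - [[0,-165,0],[0,0,0],85]
    - [[0,-205,0],[0,0,0],85]
    - [[-3,-235,0],[0,0,0],85]
    - [[-3,-249,0],[0,0,0],85]
    - [[-3,-249,0],[0,0,0],85]
    - [[-3,-249,0],[0,0,0],85]

```text
clock: 2.83
eef_pos: [0.5451, -0.2742, 0.36]
tool_rot: [0.085, 0.996, -0.001, -0.001]
ft_force: [-0.3, 0.6, -0.0]
grip_width: 0.0849
```

Run:
```python
from h import *
c=get_calibration("wrist");im=camera("wrist");cv2.imwrite("pics/w3.png",im[:,:,::-1])
np.save('c3.npy',c,allow_pickle=True)
print(np.abs(readout.get_obs()['joint_vel']).max(),pose()[0])
```

```text
0.02174468637739558 [ 0.54532018 -0.2733832   0.36013824]
```

View pics/w3.png

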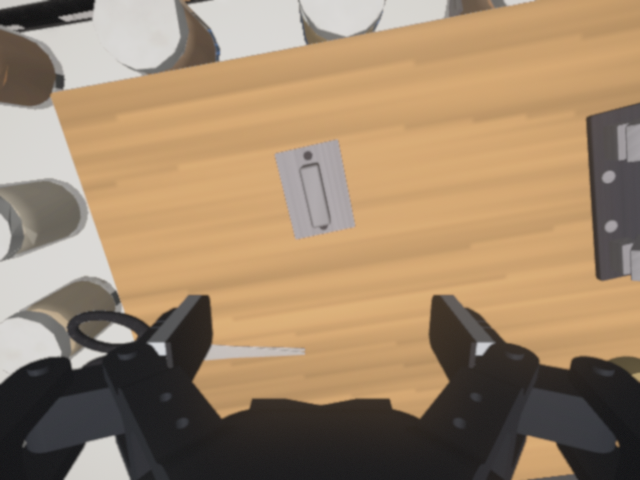

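The pad's plate has corners at (275,155), (338,140), (355,226) and (298,240), and the rib top is centred near (314,196).

Run:
```python
from h import *
c=np.load('c3.npy',allow_pickle=True).item()
im=cv2.imread('pics/w3.png');hs=cv2.cvtColor(im,cv2.COLOR_BGR2HSV)
m=(hs[:,:,1]<60).astype(np.uint8);m[:130]=0;m[250:]=0;m[:,:260]=0;m[:,370:]=0
ct=max(cv2.findContours(m,0,1)[0],key=cv2.contourArea);h=cv2.convexHull(ct)
q=cv2.approxPolyDP(h,8,True)[:,0];print(q.tolist())
W=plane(c,q,.143);print(W.round(4).tolist(),"ctr",W.mean(0))
for i in range(len(W)):d=W[i]-W[i-1];print(np.linalg.norm(d).round(4),np.arctan2(d[1],d[0]).round(4))
# rib top ends
T=plane(c,[(302,165),(319,165),(329,227),(310,229)],.175);print(T.round(4).tolist(),T.mean(0))
go([.5168,.2243,.29],1.2524)
```

```text
[[337, 140], [354, 225], [296, 238], [275, 154]]
[[0.4815, -0.2486, 0.143], [0.5489, -0.2454, 0.143], [0.5517, -0.2935, 0.143], [0.4837, -0.297, 0.143]] ctr [ 0.51646137 -0.2711033   0.143     ]
0.0485 1.6169
0.0675 0.0473
0.0481 -1.5125
0.0681 -3.0896
[[0.4937, -0.2762, 0.175], [0.4957, -0.2647, 0.175], [0.5398, -0.265, 0.175], [0.539, -0.2787, 0.175]] [ 0.51706198 -0.27114204  0.175     ]
shift [111.5 485.9  69.6] turn [-0.0016 -0.0013  0.1498] pos [ 0.5453 -0.2734  0.3601] deg 8.6
```

Emit:
send_rows:
  moves:
    - [[5,20,0],[0,0,0],85]
    - [[12,55,0],[0,0,0],85]
    - [[22,95,0],[0,0,0.03],85]
    - [[31,135,0],[0,0,0.06],85]
    - [[40,175,0],[0,0,0.09],85]
    - [[50,215,0],[0,0,0.12],85]
    - [[59,255,10],[0,0,0.15],85]
    - [[68,295,20],[0,0,0.15],85]
    - [[77,335,30],[0,0,0.15],85]
    - [[86,375,40],[0,0,0.15],85]
    - [[96,415,50],[0,0,0.15],85]
    - [[104,450,60],[0,0,0.15],85]

```text
clock: 3.88
eef_pos: [0.5163, 0.1918, 0.2998]
tool_rot: [0.157, 0.988, -0.0, -0.0]
ft_force: [0.5, -0.6, -0.1]
grip_width: 0.0848
```

Emit:
send_rows:
  moves:
    - [[8,34,5],[0,0,0],85]
    - [[8,38,8],[0,0,0],85]
    - [[8,38,8],[0,0,0],85]
    - [[8,38,8],[0,0,0],85]

```text
clock: 4.22
eef_pos: [0.5193, 0.2317, 0.2918]
tool_rot: [0.155, 0.988, -0.001, -0.001]
ft_force: [-0.8, -0.6, 0.4]
grip_width: 0.0851
```

Run:
```python
from h import *
go([.5168,.2243,.217],1.2524)
```

```text
shift [-0.  -7.7 74.8] turn [-0.0015 -0.0012  0.0076] pos [0.5193 0.2317 0.2918] deg 0.4
```

Emit:
send_rows:
  moves:
    - [[0,-8,0],[0,0,0.008],85]
    - [[0,-8,10],[0,0,0.008],85]
    - [[0,-8,30],[0,0,0.008],85]
    - [[0,-8,50],[0,0,0.008],85]
    - [[0,-8,65],[0,0,0.008],85]
    - [[0,-8,75],[0,0,0.008],85]
    - [[0,-8,75],[0,0,0.008],85]
    - [[0,-8,75],[0,0,0.008],85]

```text
clock: 4.88
eef_pos: [0.5167, 0.223, 0.2167]
tool_rot: [0.16, 0.987, -0.001, -0.001]
ft_force: [-0.0, -0.6, 0.6]
grip_width: 0.0853
```

Emit:
send_rows:
  moves:
    - [[0,0,0],[0,0,0],45]
    - [[0,0,0],[0,0,0],45]
    - [[0,0,0],[0,0,0],45]
    - [[0,0,0],[0,0,0],45]
    - [[0,0,0],[0,0,0],45]
    - [[0,0,0],[0,0,0],45]
    - [[0,0,0],[0,0,0],45]
    - [[0,0,0],[0,0,0],45]

```text
clock: 5.55
eef_pos: [0.5169, 0.2217, 0.2183]
tool_rot: [0.16, 0.987, -0.002, 0.0]
ft_force: [-1.8, -5.0, 4.6]
grip_width: 0.0483
```

The width reads 48 mm with some side force, so the pads are probably a little above the centre. I'll grip again slightly lower.

Emit:
send_rows:
  moves:
    - [[0,0,0],[0,0,0],65]
    - [[0,0,0],[0,0,0],65]
    - [[0,0,0],[0,0,0],65]
    - [[0,-1.5,3],[0,0,0],65]
    - [[0,-1.5,5],[0,0,0],65]
    - [[0,-1.5,5],[0,0,0],65]

```text
clock: 6.05
eef_pos: [0.516, 0.2202, 0.2125]
tool_rot: [0.16, 0.987, -0.002, -0.0]
ft_force: [0.1, -0.3, 0.0]
grip_width: 0.065
```

Emit:
send_rows:
  moves:
    - [[0,0,0],[0,0,0],45]
    - [[0,0,0],[0,0,0],45]
    - [[0,0,0],[0,0,0],45]
    - [[0,0,0],[0,0,0],45]
    - [[0,0,0],[0,0,0],45]
    - [[0,0,0],[0,0,0],45]

```text
clock: 6.55
eef_pos: [0.5166, 0.2214, 0.2129]
tool_rot: [0.16, 0.987, -0.001, 0.0]
ft_force: [1.2, 5.1, -0.1]
grip_width: 0.0489
```

Run:
```python
from h import *
go([.5168,.2243,.30],1.2524); print(readout.get_obs()['ft_force'])
```

```text
shift [  0.7   2.7 -87.1] turn [-0.0019  0.0003 -0.002 ] pos [0.5166 0.2214 0.2129] deg 0.2
[ 1.19225864  5.06439856 -0.14560895]
```

Emit:
send_rows:
  moves:
    - [[0,0,-8],[0,0,0],45]
    - [[0,0,-25],[0,0,0],45]
    - [[0,0,-50],[0,0,0],45]
    - [[0,0,-75],[0,0,0],45]
    - [[0,0,-87],[0,0,0],45]
    - [[0,0,-87],[0,0,0],45]

```text
clock: 7.05
eef_pos: [0.5175, 0.2213, 0.3031]
tool_rot: [0.16, 0.987, -0.0, 0.002]
ft_force: [0.9, 0.3, -2.9]
grip_width: 0.0487
```

Run:
```python
from h import *
go([.5615,-.0178,.30],1.650); print(readout.get_obs()['ft_force'],readout.get_obs()['grip_width'])
```

```text
shift [-117.2 -213.     3.6] turn [-0.0008  0.0044 -0.4001] pos [0.5175 0.2213 0.3031] deg 22.9
[ 0.88819391  0.33789568 -2.86059753] 0.048705789085383755
```

Emit:
send_rows:
  moves:
    - [[-10,-18,0],[0,0,-0.03],45]
    - [[-25,-46,0],[0,0.004,-0.1],45]
    - [[-43,-78,0],[0,0.004,-0.18],45]
    - [[-61,-110,0],[0,0.004,-0.26],45]
    - [[-79,-143,0],[0,0.004,-0.33],45]
    - [[-97,-176,2],[0,0.004,-0.38],45]
    - [[-110,-200,4],[0,0.004,-0.4],45]
    - [[-117,-213,4],[0,0.004,-0.4],45]
    - [[-117,-213,4],[0,0.004,-0.4],45]
    - [[-117,-213,4],[0,0.004,-0.4],45]
    - [[-117,-213,4],[0,0.004,-0.4],45]

```text
clock: 7.97
eef_pos: [0.5605, -0.0175, 0.2983]
tool_rot: [-0.04, 0.999, -0.0, -0.001]
ft_force: [-0.2, 0.3, -3.7]
grip_width: 0.0491
```

Run:
```python
from h import *
a=camera("scene")[180:380,230:500]; b=camera("side")[130:330,280:520];w=camera("wrist")
cv2.imwrite("pics/m4.png",np.vstack([np.hstack([cv2.resize(a,(405,300)),cv2.resize(b,(360,300))]),np.hstack([cv2.resize(w,(400,300)),np.zeros((300,365,3),np.uint8)])])[:,:,::-1])
cv2.imwrite("pics/w4.png",w[:,:,::-1])
go([.5615,-.0178,.229],1.650)
```

```text
shift [-0.5 -1.1 70.2] turn [-0.0008 -0.0007  0.0017] pos [ 0.561  -0.0166  0.2992] deg 0.1
```

View pics/m4.png

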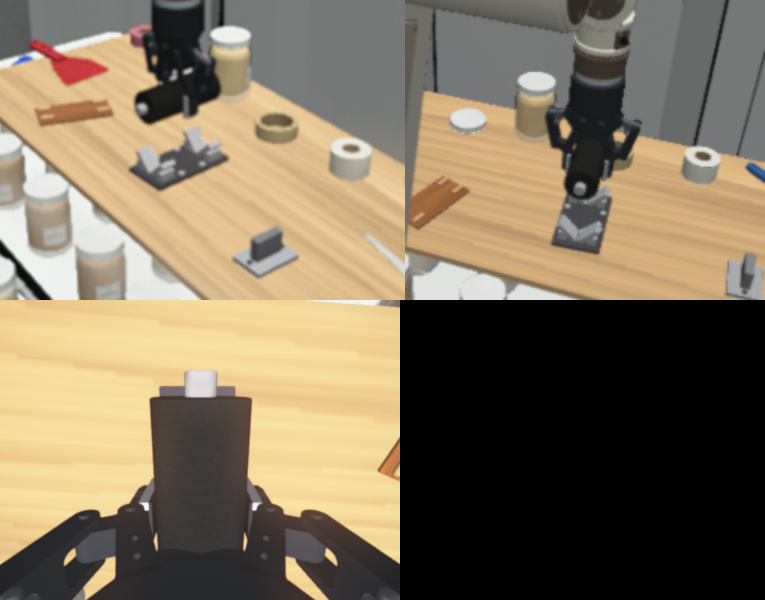

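The roller is held level over the V-blocks, with the barrel's near end at wrist row 155 and the axle tip at row 114. I'll check how well it is centred along its axis.

Run:
```python
from h import *
c=get_calibration("wrist");p,R=pose()
g=cv2.cvtColor(cv2.imread('pics/w4.png'),cv2.COLOR_BGR2GRAY).astype(int)
print(g[104:130:2,320],g[145:170:2,260:280:10].T)
for px,z in(((320,114),p[2]-.046+.008),((320,155),p[2]-.046+.025)):
    print(R.inv().apply(plane(c,[px],z)[0]-p)*1000)
```

```text
[221 220 219 218 212 220 224 225 226 226 226 224 223] [[108 108 107 107  91  60  58  65  68  70  71  70  69]
 [112 111 111 111  90  59  56  65  69  69  70  69  68]]
[72.18582153  1.90772252 38.04980584]
[61.60517452  1.9312152  21.04226616]
```

The camera reads the held roller at +1.9 mm in tool y, and the earlier grasp showed the same bias. So I'll shift the V target to (.5605, -.0198).

Run:
```python
from h import *
go([.5605,-.0198,.2295],1.650)
```

```text
shift [ 0.7 -3.1 69.7] turn [-0.0008 -0.0007  0.0017] pos [ 0.561  -0.0166  0.2992] deg 0.1
```

Emit:
send_rows:
  moves:
    - [[0.7,-3,5],[0,0,0.002],45]
    - [[0.7,-3,20],[0,0,0.002],45]
    - [[0.7,-3,40],[0,0,0.002],45]
    - [[0.7,-3,50],[0,0,0.002],45]
    - [[0.7,-3,57],[0,0,0.002],45]
    - [[0.7,-3,62],[0,0,0.002],45]
    - [[0.7,-3,65],[0,0,0.002],45]
    - [[0.7,-3,67],[0,0,0.002],45]
    - [[0.7,-3,69],[0,0,0.002],45]
    - [[0.7,-3,69],[0,0,0.002],45]

```text
clock: 8.95
eef_pos: [0.5607, -0.0198, 0.2305]
tool_rot: [-0.039, 0.999, -0.0, -0.0]
ft_force: [-0.5, -0.3, -2.5]
grip_width: 0.049
```

Run:
```python
from h import *
o=readout.get_obs();print(o['ft_force'],o['ft_torque']);go([.5605,-.0198,.2275],1.650)
```

```text
[-0.47234154 -0.32193993 -2.48090791] [ 0.03315295  0.02490658 -0.03991551]
shift [ 0.2 -0.   3. ] turn [-0.0009 -0.     -0.0004] pos [ 0.5607 -0.0198  0.2305] deg 0.1
```

Emit:
send_rows:
  moves:
    - [[0,0,1],[0,0,0],45]
    - [[0,0,2],[0,0,0],45]
    - [[0,0,2],[0,0,0],45]
    - [[0,0,2],[0,0,0],45]

```text
clock: 9.28
eef_pos: [0.5607, -0.0198, 0.2286]
tool_rot: [-0.039, 0.999, -0.0, 0.0]
ft_force: [0.3, -0.4, -3.2]
grip_width: 0.0485
```

Emit:
send_rows:
  moves:
    - [[0,0,1],[0,0,0],45]
    - [[0,0,2],[0,0,0],45]
    - [[0,0,2],[0,0,0],45]

```text
clock: 9.53
eef_pos: [0.561, -0.0201, 0.2271]
tool_rot: [-0.039, 0.999, -0.001, 0.001]
ft_force: [-1.0, -1.3, -0.5]
grip_width: 0.0483
```

Contact has begun with almost no side force. I'll let go gently, then rise.

Emit:
send_rows:
  moves:
    - [[0,0,0.5],[0,0,0],45]
    - [[0,0,0.5],[0,0,0],52]
    - [[0,0,0.5],[0,0,0],56]
    - [[0,0,0.5],[0,0,0],60]
    - [[0,0,0.5],[0,0,0],70]
    - [[0,0,0.5],[0,0,0],85]
    - [[0,0,0.5],[0,0,0],85]
    - [[0,0,0.5],[0,0,0],85]

```text
clock: 10.2
eef_pos: [0.5611, -0.0201, 0.2266]
tool_rot: [-0.039, 0.999, -0.001, 0.001]
ft_force: [-0.2, 0.9, -0.3]
grip_width: 0.0851
```

Emit:
send_rows:
  moves:
    - [[0,0,-5],[0,0,0],85]
    - [[0,0,-25],[0,0,0],85]
    - [[0,0,-60],[0,0,0],85]
    - [[-10,0,-95],[0,0,0],85]
    - [[-30,0,-130],[0,0,0],85]
    - [[-40,0,-145],[0,0,0],85]
    - [[-40,0,-145],[0,0,0],85]
    - [[-40,0,-145],[0,0,0],85]

```text
clock: 10.87
eef_pos: [0.6014, -0.0167, 0.3727]
tool_rot: [-0.039, 0.999, -0.001, 0.002]
ft_force: [-0.1, 0.0, -0.2]
grip_width: 0.0848
```

Run:
```python
from h import *
c=get_calibration("wrist");im=camera("wrist");cv2.imwrite("pics/w5.png",im[:,:,::-1])
np.save('c5.npy',c,allow_pickle=True)
o=readout.get_obs();print(o['ft_force'],o['joint_pos'],pose()[0])
go([.5165,-.2728,.29],1.62)
```

```text
[ 0.20419726 -1.34470925 -0.2196676 ] [-2.72087826e-02  4.38383078e-01  4.59122620e-01  1.59101768e+00
 -1.51982433e-03 -1.05986583e-01] [ 0.60048428 -0.01669354  0.37116862]
shift [ 103.9 -248.6   81.5] turn [-0.0016  0.0004  0.0296] pos [ 0.6005 -0.0167  0.3712] deg 1.7
```

View pics/w5.png

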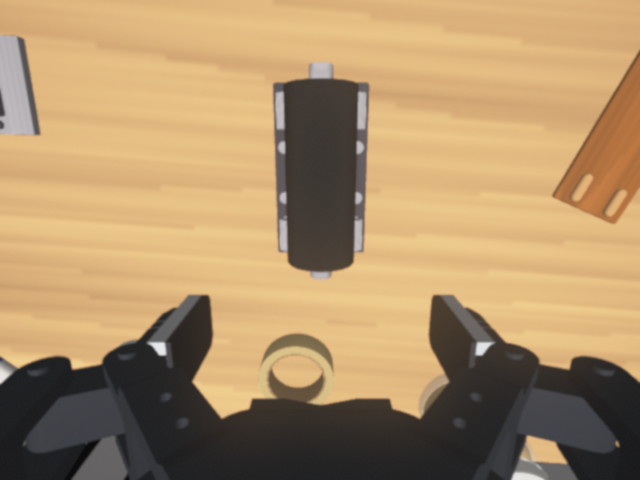

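The roller sits symmetrically in the V. Its axle tips are at rows 63 and 277, and the screws at rows 147 and 198. Next I'll work out the centring numbers.

Run:
```python
from h import *
c=np.load('c5.npy',allow_pickle=True).item();p,R=pose()
f=lambda px,z:(R.inv().apply(plane(c,px,z)-p)*1000).round(1)
print("axle",f([(321,63),(321,277)],.1894),"screw",f([(282.5,147),(360,147),(284,198),(359,198)],.144),"plate",f([(320,83)],.143))
im=cv2.imread('pics/w5.png');g=im.max(2);E=[]
for r in range(100,250,10):
    x=np.where(g[r,270:370]<75)[0]; 
    d=np.where(g[r]<60)[0];d=d[(d>270)&(d<370)];E.append((d[0],d[-1]))
print(E)
nr=np.array(E);rr=np.arange(100,250,10)
mid=np.c_[nr.mean(1),rr];W=plane(c,mid,.1814)
k=np.polyfit(W[:,0],W[:,1],1);print("yaw",np.arctan(k[0]),"axis y at .5605",np.polyval(k,.5605))
```

```text
axle [[111.4   2.3 181.7]
 [-33.1   2.5 181.8]] screw [[ 59.2 -28.1 227.2]
 [ 59.3  33.3 227.1]
 [ 18.6 -27.9 227.2]
 [ 18.7  33.7 227.1]] plate [[106.2   1.6 228.1]]Traceback (most recent call last):
  File "<stdin>", line 8, in <module>
IndexError: index 0 is out of bounds for axis 0 with size 0
```

The roller is centred to within 1 mm along the V and 0.5 mm across it. Next is the pad.

Emit:
send_rows:
  moves:
    - [[8,-18,0],[0,0,0],85]
    - [[20,-48,0],[0,0,0],85]
    - [[35,-84,0],[0,0,0.01],85]
    - [[50,-120,10],[0,0,0.02],85]
    - [[65,-156,25],[0,0,0.03],85]
    - [[80,-192,45],[0,0,0.03],85]
    - [[94,-226,65],[0,0,0.03],85]
    - [[104,-249,78],[0,0,0.03],85]
    - [[104,-249,81],[0,0,0.03],85]
    - [[104,-249,81],[0,0,0.03],85]
    - [[104,-249,81],[0,0,0.03],85]

```text
clock: 11.83
eef_pos: [0.5156, -0.2726, 0.2894]
tool_rot: [-0.024, 1.0, 0.0, -0.001]
ft_force: [0.0, -0.1, 1.3]
grip_width: 0.0853
```

Run:
```python
from h import *
go([.5165,-.2733,.221],1.622)
```

```text
shift [-1.  -0.7 68.4] turn [ 0.0004 -0.0018 -0.0029] pos [ 0.5156 -0.2726  0.2894] deg 0.2
```

Emit:
send_rows:
  moves:
    - [[-1,-0.7,8],[0,0,-0.003],85]
    - [[-1,-0.7,28],[0,-0.001,-0.003],60]
    - [[-1,-0.7,48],[0,-0.001,-0.003],45]
    - [[-1,-0.7,62],[0,-0.001,-0.003],45]
    - [[-1,-0.7,68],[0,-0.001,-0.003],45]
    - [[-1,-0.7,68],[0,-0.001,-0.003],45]
    - [[-1,-0.7,68],[0,-0.001,-0.003],45]

```text
clock: 12.42
eef_pos: [0.5171, -0.2725, 0.2219]
tool_rot: [-0.026, 1.0, 0.0, -0.0]
ft_force: [0.6, 0.4, 0.4]
grip_width: 0.0448
```

Run:
```python
from h import *
go([.5165,-.2733,.221],1.622); print(readout.get_obs()['ft_force'])
```

```text
shift [ 0.6 -0.8  0.9] turn [ 0.0001 -0.0004  0.0017] pos [ 0.5171 -0.2725  0.2219] deg 0.1
[0.64116739 0.40492379 0.44818255]
```

Emit:
send_rows:
  moves:
    - [[0,0,0],[0,0,0],30]
    - [[0,0,0],[0,0,0],22]
    - [[0,0,0],[0,0,0],16]
    - [[0,0,0],[0,0,0],10]
    - [[0,0,0],[0,0,0],8]
    - [[0,0,0],[0,0,0],8]
    - [[0,0,0],[0,0,0],8]
    - [[0,0,0],[0,0,0],8]

```text
clock: 13.08
eef_pos: [0.5176, -0.2728, 0.2232]
tool_rot: [-0.026, 1.0, -0.0, 0.001]
ft_force: [0.2, 0.2, 5.8]
grip_width: 0.0128
```

Emit:
send_rows:
  moves:
    - [[0,0,-5],[0,0,0],8]
    - [[0,0,-15],[0,0,0],8]
    - [[0,0,-40],[0,0,0],8]
    - [[0,0,-75],[0,0,0],8]
    - [[0,0,-105],[0,0,0],8]
    - [[0,0,-120],[0,0,0],8]
    - [[0,0,-120],[0,0,0],8]

```text
clock: 13.67
eef_pos: [0.5185, -0.2734, 0.3482]
tool_rot: [-0.026, 1.0, -0.002, 0.005]
ft_force: [-0.1, 0.0, -1.5]
grip_width: 0.0129
```

Run:
```python
from h import *
o=readout.get_obs();print(o['ft_force'],o['grip_width']);go([.5622,-.0200,.335],1.650)
```

```text
[-0.05132708  0.00604681 -1.50503178] 0.012927592021857106
shift [-56.8 250.8  12.4] turn [-0.0054  0.009  -0.0265] pos [ 0.5185 -0.2734  0.3482] deg 1.6
```

Emit:
send_rows:
  moves:
    - [[-4,16,0],[0,0,0],8]
    - [[-11,48,0],[-0.002,0.004,0],8]
    - [[-19,84,0],[-0.005,0.009,-0.01],8]
    - [[-27,120,0],[-0.005,0.009,-0.02],8]
    - [[-35,156,0],[-0.005,0.009,-0.026],8]
    - [[-44,192,0],[-0.005,0.009,-0.026],8]
    - [[-51,226,5],[-0.005,0.009,-0.026],8]
    - [[-56,246,12],[-0.005,0.009,-0.026],8]
    - [[-57,251,12],[-0.005,0.009,-0.026],8]
    - [[-57,251,12],[-0.005,0.009,-0.026],8]
    - [[-57,251,12],[-0.005,0.009,-0.026],8]
    - [[-57,251,12],[-0.005,0.009,-0.026],8]

```text
clock: 14.67
eef_pos: [0.5621, -0.021, 0.3351]
tool_rot: [-0.039, 0.999, -0.0, -0.0]
ft_force: [-0.5, -0.0, -1.9]
grip_width: 0.0131
```

Run:
```python
from h import *
a=camera("scene")[180:380,230:500]; b=camera("side")[130:330,280:520];w=camera("wrist")
cv2.imwrite("pics/m6.png",np.vstack([np.hstack([cv2.resize(a,(405,300)),cv2.resize(b,(360,300))]),np.hstack([cv2.resize(w,(400,300)),np.zeros((300,365,3),np.uint8)])])[:,:,::-1])
o=readout.get_obs();print(o['ft_force'],o['grip_width']);go([.5622,-.0200,.300],1.650)
```

```text
[ 0.8000647  -0.10761839 -1.07615612] 0.01287075684445143
shift [-0.   1.2 35.6] turn [-0.0007  0.0003 -0.0027] pos [ 0.5623 -0.0212  0.3356] deg 0.2
```

View pics/m6.png

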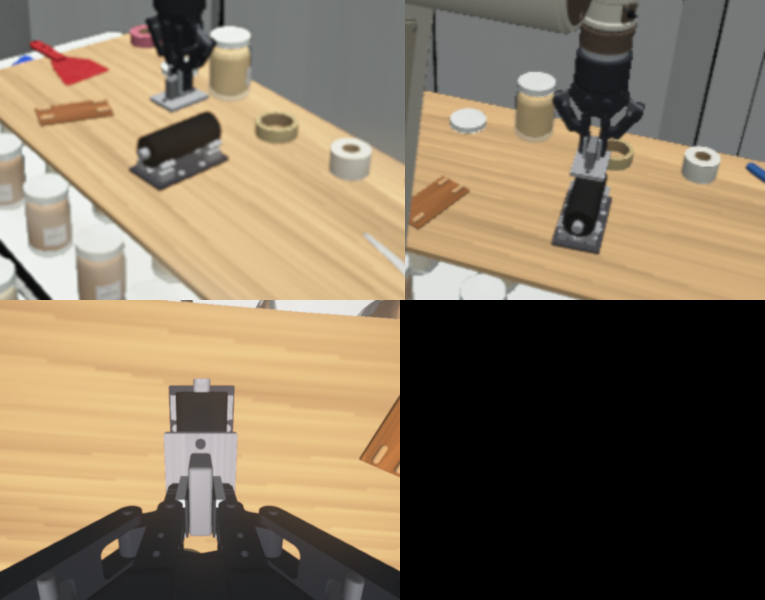

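The pad is level in the grip and lined up over the roller. Its near edge is at full-image row 211 and the axle tip at row 125.

Run:
```python
from h import *
c=get_calibration("wrist");p,R=pose()
f=lambda px,z:(R.inv().apply(plane(c,px,z)-p)*1000).round(1)
print("pad edge (35)",f([(264,211),(379,211)],p[2]-.080),"axle tip (74)",f([(322,125)],.1894),"barrel end (62)",f([(322,146)],.2064))
```

```text
pad edge (35) [[ 36.9 -21.4  80. ]
 [ 37.   26.5  80. ]] axle tip (74) [[ 73.9   3.  146.2]] barrel end (62) [[ 62.6   2.9 129.2]]
```

Emit:
send_rows:
  moves:
    - [[0,1.2,5],[-0.0007,0,-0.003],8]
    - [[0,1.2,15],[-0.0007,0,-0.003],8]
    - [[0,1.2,25],[-0.0007,0,-0.003],8]
    - [[0,1.2,32],[-0.0007,0,-0.003],8]
    - [[0,1.2,36],[-0.0007,0,-0.003],8]
    - [[0,1.2,36],[-0.0007,0,-0.003],8]
    - [[0,1.2,36],[-0.0007,0,-0.003],8]

```text
clock: 15.4
eef_pos: [0.562, -0.0199, 0.2991]
tool_rot: [-0.04, 0.999, 0.0, -0.0]
ft_force: [0.4, 0.3, -3.0]
grip_width: 0.0127
```

Run:
```python
from h import *
o=readout.get_obs();print(o['ft_force'],o['ft_torque']);go([.5622,-.0200,.2946],1.650)
```

```text
[ 0.35433585  0.31522515 -2.97917734] [-0.03661    -0.00160302  0.01954776]
shift [-0.2 -0.1  4.5] turn [ 0.0001 -0.0007  0.0005] pos [ 0.562  -0.0199  0.2991] deg 0.0
```

Emit:
send_rows:
  moves:
    - [[-0.7,0,1],[0,0,0],8]
    - [[-1.4,0,2],[0,-0.0007,0],8]
    - [[-1.4,0,3],[0,-0.0007,0],8]
    - [[-1.4,0,3.5],[0,-0.0007,0],8]
    - [[-1.4,0,3.5],[0,-0.0007,0],8]

```text
clock: 15.82
eef_pos: [0.5634, -0.0198, 0.2956]
tool_rot: [-0.04, 0.999, 0.0, 0.0]
ft_force: [-0.2, 0.4, -1.8]
grip_width: 0.0129
```

Emit:
send_rows:
  moves:
    - [[0,0,0.5],[0,0,0],8]
    - [[0,0,1],[0,0,0],8]
    - [[0,0,1],[0,0,0],8]

```text
clock: 16.07
eef_pos: [0.5634, -0.0198, 0.2946]
tool_rot: [-0.04, 0.999, 0.0, 0.0]
ft_force: [-0.1, 0.5, -2.9]
grip_width: 0.0127
```

Run:
```python
from h import *
o=readout.get_obs();print(o['ft_force'],o['ft_torque']);go([.5634,-.0200,.2946],1.650)
```

```text
[-0.10971731  0.50280834 -2.9119763 ] [ 0.02803176  0.0185197  -0.02388294]
shift [ 0.  -0.2  0. ] turn [0.0001 0.0001 0.0005] pos [ 0.5634 -0.0198  0.2946] deg 0.0
```

Emit:
send_rows:
  moves:
    - [[0,-0.2,0.5],[0,0,0],8]
    - [[0,-0.2,1],[0,0,0],8]
    - [[0,-0.2,1],[0,0,0],8]

```text
clock: 16.32
eef_pos: [0.5634, -0.0198, 0.2945]
tool_rot: [-0.04, 0.999, 0.0, 0.001]
ft_force: [-2.4, 0.8, 3.0]
grip_width: 0.0127
```

Run:
```python
from h import *
o=readout.get_obs();print(o['ft_force'],o['ft_torque']);go([.5634,-.0200,.2926],1.650)
```

```text
[-2.42311211  0.77806635  2.99250817] [ 0.17534095  0.4515425  -0.02384825]
shift [-0.  -0.2  1.9] turn [0.0004 0.0011 0.0006] pos [ 0.5634 -0.0198  0.2945] deg 0.1
```

Contact is made, at about 5 N. I'll ease off slightly and open gently.

Emit:
send_rows:
  moves:
    - [[0,0,-0.3],[0,0,0],8]
    - [[0,0,-0.3],[0,0,0],8]
    - [[0,0,-0.3],[0,0,0],8]
    - [[0,0,-0.3],[0,0,0],13]
    - [[0,0,-0.3],[0,0,0],15]
    - [[0,0,-0.3],[0,0,0],18]
    - [[0,0,-0.3],[0,0,0],21]
    - [[0,0,-0.3],[0,0,0],24]
    - [[0,0,-0.3],[0,0,0],28]
    - [[0,0,-0.3],[0,0,0],32]
    - [[0,0,-0.3],[0,0,0],32]
    - [[0,0,-0.3],[0,0,0],32]

```text
clock: 17.32
eef_pos: [0.5634, -0.0198, 0.2948]
tool_rot: [-0.04, 0.999, 0.0, 0.001]
ft_force: [-0.4, -0.1, 0.3]
grip_width: 0.0324
```

Run:
```python
from h import *
o=readout.get_obs();print(o['ft_force'],o['ft_torque'],o['grip_width'])
a=camera("scene")[230:320,290:410]; b=camera("side")[200:310,350:450];w=camera("wrist")
cv2.imwrite("pics/m7.png",np.vstack([np.hstack([cv2.resize(a,(400,300)),cv2.resize(b,(330,300))]),np.hstack([cv2.resize(w,(400,300)),np.zeros((300,330,3),np.uint8)])])[:,:,::-1])
```

```text
[-0.35527127 -0.07928283  0.33994165] [0.02174333 0.01275105 0.03965926] 0.032363790246403165
```

View pics/m7.png

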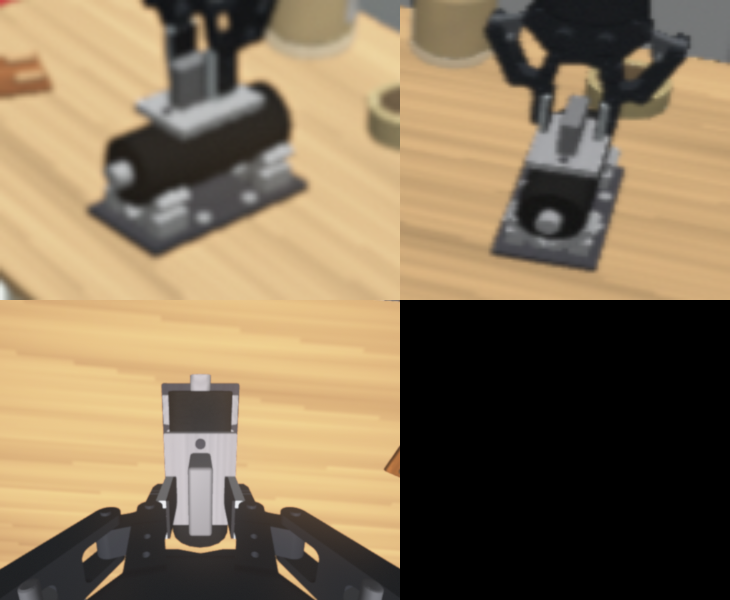

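The pad now rests freely, centred and nearly level. I'll leave it untouched for about a second to confirm that.

Emit:
send_rows:
  moves:
    - [[0,0,0],[0,0,0],45]
    - [[0,0,-5],[0,0,0],50]
    - [[0,0,-20],[0,0,0],50]
    - [[0,0,-45],[0,0,0],50]
    - [[0,0,-60],[0,0,0],50]
    - [[0,0,-60],[0,0,0],50]
    - [[0,0,-60],[0,0,0],50]
    - [[0,0,-60],[0,0,0],50]
    - [[0,0,-60],[0,0,0],50]
    - [[0,0,-60],[0,0,0],50]
    - [[0,0,-60],[0,0,0],50]
    - [[0,0,-60],[0,0,0],50]

```text
clock: 18.47
eef_pos: [0.5631, -0.0199, 0.3541]
tool_rot: [-0.04, 0.999, 0.0, -0.0]
ft_force: [1.0, 0.4, -0.1]
grip_width: 0.0502
```

Run:
```python
from h import *
o=readout.get_obs();print(o['ft_force'],o['ft_torque'],o['grip_width'])
b=camera("side")[200:310,350:450];w=camera("wrist")
cv2.imwrite("pics/m8.png",np.hstack([cv2.resize(b,(330,300)),cv2.resize(w,(400,300))])[:,:,::-1])
go([.5634,-.0198,.2948],1.65)
```

```text
[ 1.02624609  0.36636019 -0.09540074] [0.02460419 0.01215039 0.02034388] 0.050213103657072475
shift [-0.2  0.  59.7] turn [0.0004 0.0004 0.0006] pos [ 0.5632 -0.0199  0.3545] deg 0.0
```

View pics/m8.png

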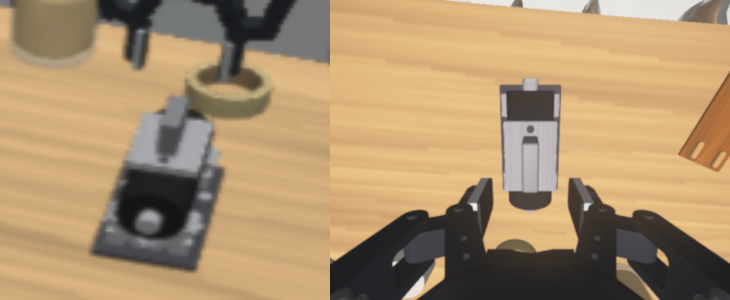

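The pad balances alone on the roller and looks level. I'll go back down over the rib, grip it to keep it level, and press.

Emit:
send_rows:
  moves:
    - [[0,0,8],[0,0,0],50]
    - [[0,0,25],[0,0,0],50]
    - [[0,0,42],[0,0,0],45]
    - [[0,0,54],[0,0,0],40]
    - [[0,0,59],[0,0,0],36]
    - [[0,0,59],[0,0,0],30]
    - [[0,0,59],[0,0,0],24]
    - [[0,0,59],[0,0,0],20]
    - [[0,0,59],[0,0,0],18]
    - [[0,0,59],[0,0,0],18]

```text
clock: 19.4
eef_pos: [0.5637, -0.0198, 0.2964]
tool_rot: [-0.04, 0.999, 0.0, 0.001]
ft_force: [0.5, -0.5, 0.1]
grip_width: 0.0179
```

Run:
```python
from h import *
o=readout.get_obs();print(o['ft_force'],o['ft_torque'],o['grip_width']);go([.5634,-.0199,.2948],1.65)
```

```text
[ 0.46123039 -0.50490652  0.07327856] [ 0.02610023 -0.0241498  -0.00833229] 0.017889322795909962
shift [ 0.3 -0.   1.6] turn [0.0002 0.0022 0.0007] pos [ 0.5637 -0.0198  0.2964] deg 0.1
```

Emit:
send_rows:
  moves:
    - [[0,0,0],[0,0,0],15]
    - [[0,0,0],[0,0,0],13]
    - [[0,0,0],[0,0,0],11]
    - [[0,0,0],[0,0,0],8]
    - [[0,0,0],[0,0,0],8]
    - [[0,0,0],[0,0,0],8]
    - [[0,0,0],[0,0,0],8]

```text
clock: 19.98
eef_pos: [0.5639, -0.0199, 0.2971]
tool_rot: [-0.04, 0.999, 0.0, 0.002]
ft_force: [-0.3, 0.1, 5.6]
grip_width: 0.0127
```

Run:
```python
from h import *
o=readout.get_obs();print(o['ft_force'],o['ft_torque'],o['grip_width']);go([.5634,-.0199,.2948],1.65)
```

```text
[-0.26708398  0.12542393  5.6279    ] [-0.01943469  0.13310067  0.00577153] 0.012689900392144068
shift [0.5 0.  2.3] turn [0.     0.0036 0.0006] pos [ 0.5639 -0.0199  0.2971] deg 0.2
```

Emit:
send_rows:
  moves:
    - [[0,0,0.8],[0,0,0],8]
    - [[0,0,1.0],[0,0,0],8]
    - [[0,0,1.2],[0,0,0],8]
    - [[0,0,1.2],[0,0,0],8]
    - [[0,0,1.2],[0,0,0],8]
    - [[0,0,1.2],[0,0,0],8]
    - [[0,0,1.2],[0,0,0],8]
    - [[0,0,1.2],[0,0,0],8]

```text
clock: 20.65
eef_pos: [0.5638, -0.0199, 0.2971]
tool_rot: [-0.04, 0.999, 0.0, 0.002]
ft_force: [-2.2, 0.2, 7.6]
grip_width: 0.0126
```

Run:
```python
from h import *
o=readout.get_obs();print(o['ft_force'],o['ft_torque'],o['grip_width']);go([.5634,-.0199,.2948],1.65)
```

```text
[-2.24829514  0.19366854  7.61570252] [ 0.00231369  0.53095845 -0.05055929] 0.012564155481525565
shift [0.5 0.  2.3] turn [-0.0001  0.0048  0.0006] pos [ 0.5638 -0.0199  0.2971] deg 0.3
```

The push is 7.6 N, but there is a pitch moment because the load sits toward the pad's near end. I'll turn the tool slightly back toward level and press a bit more.

Emit:
send_rows:
  moves:
    - [[0,0,1.2],[0,0.001,0],8]
    - [[0,0,1.3],[0,0.002,0],8]
    - [[0,0,1.4],[0,0.003,0],8]
    - [[0,0,1.4],[0,0.004,0],8]
    - [[0,0,1.4],[0,0.004,0],8]
    - [[0,0,1.4],[0,0.004,0],8]
    - [[0,0,1.4],[0,0.004,0],8]

```text
clock: 21.23
eef_pos: [0.564, -0.0199, 0.2971]
tool_rot: [-0.04, 0.999, -0.0, 0.001]
ft_force: [-1.5, 0.1, 7.9]
grip_width: 0.0128
```

Run:
```python
from h import *
o=readout.get_obs();print(o['ft_force'],o['ft_torque'],o['grip_width']);go([.5634,-.0199,.2948],1.65)
```

```text
[-1.45852662  0.13233622  7.85486112] [0.01844553 0.43806823 0.02422973] 0.012838142800163592
shift [0.6 0.  2.3] turn [-0.0002  0.0027  0.0006] pos [ 0.564  -0.0199  0.2971] deg 0.2
```

Emit:
send_rows:
  moves:
    - [[0.1,0,1.4],[0,0.002,0],8]
    - [[0.2,0,1.5],[0,0.004,0],8]
    - [[0.3,0,1.7],[0,0.006,0],8]
    - [[0.3,0,1.7],[0,0.007,0],8]
    - [[0.3,0,1.7],[0,0.007,0],8]
    - [[0.3,0,1.7],[0,0.007,0],8]
    - [[0.3,0,1.7],[0,0.007,0],8]

```text
clock: 21.82
eef_pos: [0.5643, -0.0198, 0.2971]
tool_rot: [-0.04, 0.999, -0.0, -0.0]
ft_force: [-1.4, 1.2, 8.1]
grip_width: 0.0127
```

Run:
```python
from h import *
o=readout.get_obs();print(o['ft_force'],o['ft_torque'],o['grip_width']);go([.5634,-.0199,.2948],1.65)
```

```text
[-1.39581061  1.23364837  8.14861822] [ 0.0595512   0.14048576 -0.00093891] 0.012722024822511542
shift [ 0.9 -0.   2.3] turn [-0.0004 -0.001   0.0007] pos [ 0.5643 -0.0198  0.2971] deg 0.1
```

Emit:
send_rows:
  moves:
    - [[0.3,0,1.7],[0,0.004,0],8]
    - [[0.4,0,1.9],[0,0.004,0],8]
    - [[0.4,0,2.1],[0,0.004,0],8]
    - [[0.4,0,2.2],[0,0.004,0],8]
    - [[0.4,0,2.2],[0,0.004,0],8]
    - [[0.4,0,2.2],[0,0.004,0],8]
    - [[0.4,0,2.2],[0,0.004,0],8]
    - [[0.4,0,2.2],[0,0.004,0],8]

```text
clock: 22.48
eef_pos: [0.5643, -0.0198, 0.2971]
tool_rot: [-0.04, 0.999, -0.0, -0.001]
ft_force: [-3.2, 0.1, 10.7]
grip_width: 0.0126
```

Run:
```python
from h import *
o=readout.get_obs();print(o['ft_force'],o['ft_torque'],o['grip_width']);go([.5634,-.0199,.2948],1.65)
a=camera("scene")[230:320,290:410]; b=camera("side")[200:310,350:450];w=camera("wrist")
cv2.imwrite("pics/m9.png",np.vstack([np.hstack([cv2.resize(a,(400,300)),cv2.resize(b,(330,300))]),np.hstack([cv2.resize(w,(400,300)),np.zeros((300,330,3),np.uint8)])])[:,:,::-1])
print(readout.get_obs()['ft_force'])
```

```text
[-3.16129789  0.10527691 10.66747455] [0.05973632 0.3056195  0.02755812] 0.012646563664536332
shift [ 0.9 -0.1  2.3] turn [-0.0006 -0.0015  0.0007] pos [ 0.5643 -0.0198  0.2971] deg 0.1
[-1.99651682 -0.01465794 10.09978434]
```

View pics/m9.png

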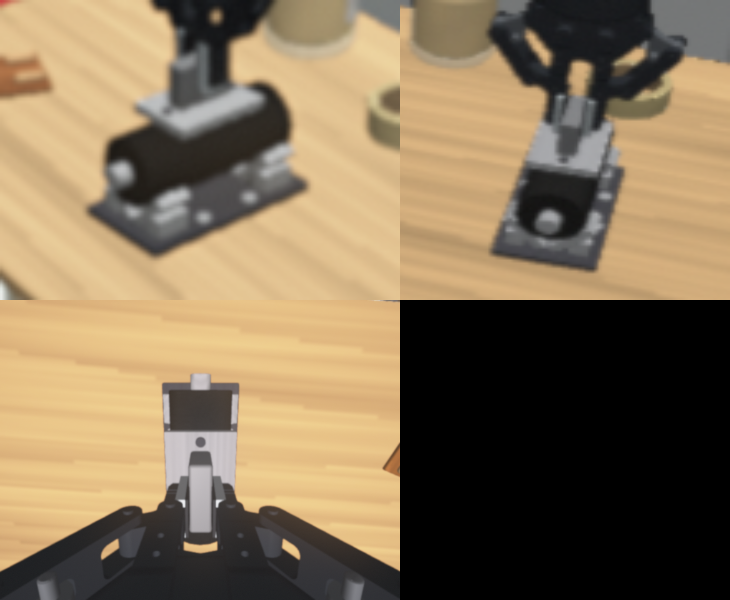

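The pad is level on the roller, the roller is seated in the V, and the push reads 10.1–10.7 N. I'm handing in.

Run:
```python
from h import *
o=readout.get_obs();print(o['clock'],o['ft_force']);print(order.job_done())
```

```text
22.6333 [-1.99651682 -0.01465794 10.09978434]
the job is handed in; nothing more can be done
None
```

The job is handed in at 22.6 s on the robot's clock, with the arm still pushing down on the pad at 10.1 N; no verdict was reported.

- **Roller:** I lifted it off its rest, seated it in the V and let go. The camera put it within about 1 mm of the middle along the V and about 0.5 mm across it.
- **Pad:** I set it on the roller's crest, let go and moved the gripper clear for over half a second. It stayed balanced on its own and looked level.
- **Push:** I gripped the rib again and pressed down. The last image shows the pad lined up and level, with the tool within about 0.1° of vertical.

**Checks that disagreed or were not clean:**
- **Camera offset:** the wrist camera read about 2 mm off sideways. I corrected for it using the held roller.
- **Side force and moment:** about 2 N of force along the roller and 0.3 N m of pitch moment remained during the push, so the load is probably a little uneven along the pad.
- **Grip width:** the gripper read 1–1.5 mm narrower than the true widths.

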